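# Clamp a handheld tester into its test cradle

## Task

Slide the handheld tester along its cradle with the fingertips until its end sits fully against the connector block, then push the clamp's lever over until it snaps down into lock, holding the tester. Only push: do not pick the tester up or lift it off the bed, and leave the mug, the battery pack and the roll of tape where they are.

Things in the scene. Friction and masses are not known exactly. Their poses are not given: they have to be found in the camera images.
- cradle: Fixed test cradle. Frame: origin on the table top below the middle of the tester's home place; x along the bed to the connector block (the way the tester is slid), y to the clamp's side, z up. Aluminium plate x -150 to 105, y -55 to 95 mm, 12 mm thick (its top is the bed). Black guide rails along x -145 to 70 mm: inner faces y = -37 and +37, tops 26 mm above the table.
- block_face (a point): Middle of the face (towards -x) of the black connector block across the bed's end, at x = 70, y = 0 mm of the cradle, 32 mm above the table. The block is 90 mm wide, 30 mm thick, its top 52 mm above the table. The tester's end must sit against this face.
- tester_center (a point): Centre of the loose tester: blue box with black ends and a screen on top, 140 long (x) x 70 wide x 36 mm high, 0.3 to 0.5 kg, flat on the bed between the rails (2 mm play each side), x along the cradle's. It starts 25 to 55 mm short of home; at home its +x end touches the block and its centre is at x = 0 of the cradle. Push the middle of its -x end, open to the rear, with 3 to 12 N.
- tester: The same tester; origin at the centre of its underside, x along its length, z up.
- lever_pivot (a point): Axis of the clamp lever (along the cradle's x), at x = 20, y = 68 mm of the cradle, 70 mm above the table, in a steel bracket 28 mm wide (x), y 51 to 77 mm, 76 mm high. Beside it at y = 60 mm the clamp's bar stands upright while open, up to 125 mm above the table; as the lever goes over, the bar swings down to -y on to the tester.
- lever_tip (a point): End of the clamp lever, 105 mm from the pivot: steel rod with a black rubber grip 18 mm thick, 37 to 105 mm from the pivot. Open, it is nearly upright, leaning 12 degrees to the cradle's +y, tip 173 mm above the table; locked, it points to +y, rising 8 degrees, tip 85 mm above the table. Push its inner, later upper, side outwards (+y) and down.
- lever (a joint): Lever angle, rad: 0 open (78 degrees above level), 1.22 locked at its stop (8 degrees above level), turning in the cradle's y-z plane. Over-centre spring: resists with about 7 N at the grip at first, less later. Short of the dead point at about 0.92 it springs back up when let go; beyond, it snaps on to 1.22 and stays.
- foot: Rubber foot, 18 mm across, on a sprung spindle (1 N per mm) at the free end of the clamp's bar, 50 mm from the bar's pivot; origin on the bar's centre line. With the lever locked it presses down on the tester's top at x = 20, y = 10 mm of the cradle with about 3 N.
- mug: White mug 85 mm high, 76 mm across, standing on the table to the -y side of the cradle. Leave alone.
- battery: Black battery pack 75 x 45 x 28 mm on the table beyond the connector block. Leave alone.
- tape: Roll of yellow tape, 64 mm across, 19 mm high, lying on the table on the +y side, nearer the robot than the lever. Leave alone.
There are look-alikes about, which are no part of the job. What is shaped like the tester but orange is not meant.

How it is judged:
On the way, in this order (a step that is already met when the one before it is completed fails the run):
1. the tester is fully home against the connector block while the clamp is still open (x of tester_center in the frame of cradle above -0.003 m and z of tester_center in the frame of cradle below 0.034 m and angle between tester's own z axis and vertical below 0.06 rad and value of joint lever below 0.3 rad), for 0.2 s.
2. the lever is past its dead point and locked (x of tester_center in the frame of cradle above -0.003 m and z of tester_center in the frame of cradle below 0.034 m and angle between tester's own z axis and vertical below 0.06 rad and value of joint lever above 1.19 rad), for 0.2 s.
At the end, for the whole second after the job is handed in: The tester lies flat on the bed within 3 mm of the connector block, the lever is locked (above 1.19 rad), the clamp's foot presses on the tester with more than 1.2 N, and the tester is at rest (all of step 2 and contact force between foot and tester above 1.2 N and linear speed of tester below 0.01 m/s); the robot touches nothing.
It fails at once if the tester is lifted off the bed (more than 8 mm) or tipped (z of tester_center in the frame of cradle above 0.038 m or angle between tester's own z axis and vertical above 0.2 rad).
It fails at once if the mug, the battery pack or the tape is moved more than 20 mm or tipped over (distance of any of mug, battery, tape from where it was at the start of the episode above 0.02 m or angle between any of mug, battery, tape's own z axis and vertical above 0.4 rad).
It also fails if it takes over 48 s, if anything falls off the work surface, if the arm or the gripper's body presses on something with over 40 N, if the wrist force passes 120 N, or if a joint passes its speed limit or range.

## Robot

A 6-joint arm with a two-finger parallel gripper is mounted at the origin on the work surface. World frame = base frame: x ahead of the robot, y to its left, z up, the work surface at z = 0. Lengths are in m, angles in rad, forces in N, time in s.
With the tool pointing down it reaches from about 0.35 to 0.775 m from the base axis. Payload 7.3 kg.
Tool frame: the origin (TCP) lies on the centre line of the jaws, within the pads' length; the fingertips stand 11 mm ahead of it and the grasp point (between the pads) lies 8 mm behind it; y points along the fingers, z is the direction in which the jaws open and shut, and the axes are right-handed (so a half turn about y gives the same grasp; the last joint's range is limited). The gripper opens to 92 mm and grips with 3 to 60 N. Pads are 19 mm wide; open, the fingers measure 130 mm over their backs; the gripper's body (75 mm by 190 mm) begins 47 mm behind the grasp point.
Start: joints at [-1.46, 0.342, 1.524, -0, 1.275, -0.146], TCP at [0.133, -0.508, 0.238] pointing down, gripper open.
Joint ranges: [-2.53, 2.53], [-0.77, 2.02], [0.04, 2.7], [-1, 4.14], [0.28, 2.66], [-3.11, 3.11]. Speed limits (rad/s): [2.57, 2.57, 3.14, 3.14, 3.14, 3.14].

## Interface

Orientations are given as [roll, pitch, yaw] about the fixed x, y, z axes, in that order (R = Rz(yaw) Ry(pitch) Rx(roll)).
In Python, from cell import robot, cams gives the robot as it stands.
- The arm moves only by the tool apply_moves, never from a script. Its argument "plan" is a list of rows, each a list of 7 numbers: the shift along the tool's x, y, z in m, then the turn, a rotation vector about the tool's x, y, z in degrees, then the gripper command: -1 is fully open, 1 is shut, values between are in proportion. A call has exactly 5 rows; each row is the pose to reach, as a shift and turn from the pose commanded when the call began, along the tool's axes at that moment; what a row does not reach only later rows make up. A row lasts 1/8 s, in which the tool goes at most 62.5 mm and 10.7 degrees, less where a joint would pass 70% of its speed; a pose out of reach is approached as far as the arm can. A call with a gripper value outside its range is refused whole. The fingers move at their own pace and stop on an object; "squeeze" is the grip in N (left out, the last holds). Time passes only in rows, so rows that repeat a pose let the fingers close, or fill a call up. It gives the time, the measured TCP pose, the force and the opening at its end, in the units of the state.
- robot.observe(): the state, without advancing time (a new reading comes with each control period).
- cams.read_camera(name): name is "scene" or "top" or "wrist"; returns the picture (400x640x3 uint8, blue, green, red); there is no depth.
- cams.calibration(name): a dict with "fx", "fy", "cx", "cy" (pixels), "extrinsics" (4x4, takes a point from world to camera coordinates); the wrist camera has in their place "T_tool_cam" (4x4, takes a point from camera to tool coordinates, whose origin is the TCP and whose axes are the tool frame's). Camera axes: x right, y up, looking along -z (the intrinsics and any distortion apply to the point x, -y, -z); pixel columns grow to the right and rows downward; lengths in m; the calibration is good to about 2 mm. A picture is of the moment at which its call begins: read the wrist's pose just before it. calibration takes no time and is no camera call.
- robot.hand_in(): hands the job in, once; it reports no verdict.
The state is a dict: "time": time; "qpos": joint angles; "qvel": joint speeds; "joint_efforts": joint torques, N m; "tool_pos": TCP position; "tool_rot": TCP orientation; "contact_force": force on the tool from outside, world axes, zero at the start; "torque": the same for the moment, N m; "opening": finger opening in m.
Only numpy, scipy, OpenCV 4.12 (cv2) and the standard library are available. Lean on these libraries where they do the work, as an engineer would, in place of code of your own. Each camera call takes 0.05 s, during which the arm holds its last target. There are 200 camera calls.

## Working session

There is one attempt and no reset: what is moved stays moved. The work goes in short steps, Python scripts to look and compute and a tool call to move; the robot and the scene stay as the last step left them, time stands still between calls to the robot, and variables do not carry over. Pictures are saved under pics/ and viewed, about 8 in all and at most 12, crops included, and the job is handed in when it is done.

Besides the shell and the picture viewer there is one more tool, called after "Call:" by a JSON object that holds its "method" and its "body". apply_moves: Moves the arm, as the interface text tells. Its arguments: {"type":"object","properties":{"plan":{"type":"array","items":{"type":"array","items":{"type":"number"}}},"squeeze":{"type":"number"}},"required":["plan"]}

```bash
ls; mkdir -p pics; python3 - <<'E'
from cell import robot,cams
import cv2,json
s=robot.observe();print(s)
for n in("scene","top"):
    cv2.imwrite(f"pics/{n}0.png",cams.read_camera(n)); print(n,cams.calibration(n))
print(cams.calibration("wrist"))
E
```

```text
pics
{'time': 0.0, 'qpos': array([-1.45999775e+00,  3.42742331e-01,  1.52497144e+00,  4.20119895e-06,
        1.27541203e+00, -1.45981741e-01]), 'qvel': array([-0.00191464,  0.000198  , -0.00057774, -0.00047093, -0.0017814 ,
        0.0006247 ]), 'joint_efforts': array([-1.39109776e-03, -4.31244743e+01, -2.44221014e+01,  7.17408629e-02,
        5.59722050e-02, -1.22295064e-04]), 'tool_pos': array([ 0.13332334, -0.50740306,  0.23705068]), 'tool_rot': array([-1.57231258e+00,  2.26991723e-04, -2.88481373e+00]), 'contact_force': array([0.23582526, 0.24369012, 0.15758268]), 'torque': array([-0.02084642,  0.05168065,  0.00978667]), 'opening': 0.09198559497596098}
scene {'fx': 382.3740968844829, 'fy': 382.3740968844829, 'cx': 324.63496920321415, 'cy': 192.8108245610771, 'extrinsics': array([[-0.62339478,  0.78188996,  0.00519997,  0.39123446],
       [-0.48106953, -0.38877872,  0.78576283,  0.17658148],
       [ 0.6164017 ,  0.4873389 ,  0.61850606, -1.12692626],
       [ 0.        ,  0.        ,  0.        ,  1.        ]])}
top {'fx': 389.27790177347794, 'fy': 389.27790177347794, 'cx': 317.75943339033694, 'cy': 199.05031977617307, 'extrinsics': array([[ 0.00840758, -0.99924723,  0.03787189, -0.06876696],
       [ 0.98298329,  0.01520895,  0.18306428, -0.60214981],
       [-0.18350246,  0.0356883 ,  0.98237121, -0.80648783],
       [ 0.        ,  0.        ,  0.        ,  1.        ]])}
{'fx': 311.2305640690198, 'fy': 311.2305640690198, 'cx': 318.36343460222184, 'cy': 202.02511010199916, 'T_tool_cam': array([[-1.27813971e-04, -9.55230405e-01, -2.95862904e-01,
        -8.10309512e-02],
       [-8.49196683e-04,  2.95862903e-01, -9.55230036e-01,
        -1.47286067e-01],
       [ 9.99999631e-01,  1.29154053e-04, -8.48993904e-04,
         5.32991670e-04],
       [ 0.00000000e+00,  0.00000000e+00,  0.00000000e+00,
         1.00000000e+00]])}
```

View pics/scene0.png

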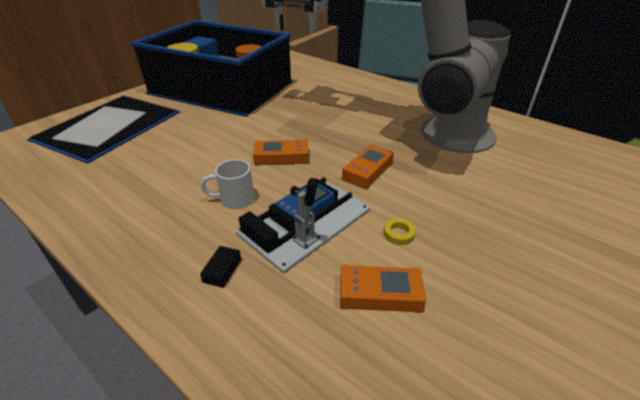

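View pics/top0.png

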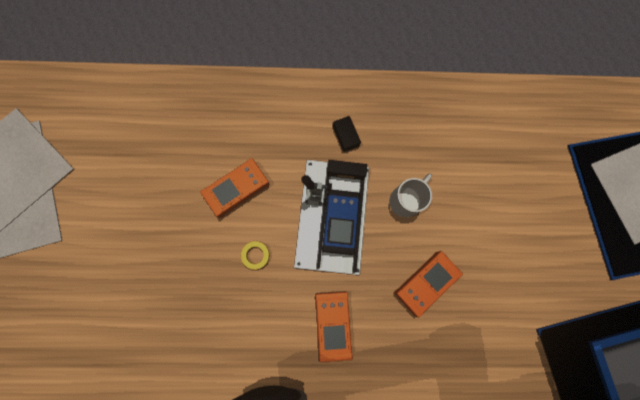

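The tester is the blue one in the cradle: scene (308,203), top (340,222). The orange look-alikes are at top (236,187), (333,326) and (429,283), and I reject them. Next I'll measure the cradle in the top view and check the choice in a close crop.

```bash
cat > h.py <<'E'
import numpy as np,cv2
from scipy.spatial.transform import Rotation as R
from cell import robot,cams
def cam(n,s=None):
    c=cams.calibration(n); K=np.array([[c['fx'],0,c['cx']],[0,c['fy'],c['cy']],[0,0,1]])
    if n=='wrist':
        T=np.eye(4);T[:3,:3]=R.from_euler('xyz',s['tool_rot']).as_matrix();T[:3,3]=s['tool_pos']
        E=np.linalg.inv(T@c['T_tool_cam'])
    else: E=c['extrinsics']
    return K,np.diag([1,-1,-1,1])@E
def ray(C,uv,z):
    K,E=C; d=E[:3,:3].T@np.linalg.inv(K)@np.array([*uv,1.]); o=-E[:3,:3].T@E[:3,3]
    return o+d*(z-o[2])/d[2]
def proj(C,p):
    K,E=C; q=K@(E[:3,:3]@np.asarray(p)+E[:3,3]); return q[:2]/q[2]
E
python3 - <<'E'
from h import *
im=cv2.imread('pics/top0.png'); C=cam('top')
hsv=cv2.cvtColor(im,cv2.COLOR_BGR2HSV)
m=((hsv[...,1]<45)&(hsv[...,2]>110)).astype(np.uint8); r=np.zeros_like(m); r[150:285,285:380]=1; m*=r
p=cv2.findNonZero(m); hull=cv2.convexHull(p)
b=cv2.boxPoints(cv2.minAreaRect(hull)); print(b)
for q in cv2.approxPolyDP(hull,4,True)[:,0]: print(q,ray(C,q,.012).round(4))
bl=((hsv[...,0]>100)&(hsv[...,0]<130)&(hsv[...,1]>110)).astype(np.uint8)*r
q=cv2.findNonZero(bl);bb=cv2.boxPoints(cv2.minAreaRect(q));print([ (x.round(1),ray(C,x,.048).round(4)) for x in bb])
cv2.imwrite('pics/c.png',cv2.resize(im[120:285,220:440],None,fx=3.5,fy=3.5,interpolation=cv2.INTER_CUBIC))
E
```

```text
[[293.73172 267.41467]
 [305.73172 159.41464]
 [370.8171  166.64633]
 [358.8171  274.64636]]
[367 167] [ 0.6908 -0.18    0.012 ]
[359 273] [ 0.4424 -0.1581  0.012 ]
[295 267] [ 0.4545 -0.0131  0.012 ]
[307 161] [ 0.7029 -0.0369  0.012 ]
[(array([323.4, 244.9], dtype=float32), array([ 0.5025, -0.0753,  0.048 ])), (array([328.2, 194.5], dtype=float32), array([ 0.6155, -0.0853,  0.048 ])), (array([358.5, 197.3], dtype=float32), array([ 0.61  , -0.1536,  0.048 ])), (array([353.7, 247.7], dtype=float32), array([ 0.497, -0.142,  0.048]))]
```

View pics/c.png

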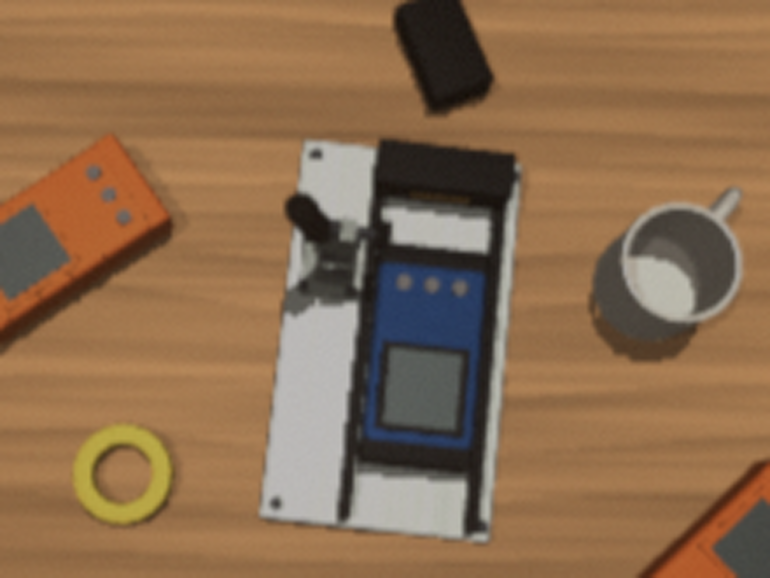

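The crop shows the blue tester in the cradle at crop (423,360), with the lever to its left at (320,250), so the choice holds. I'll move above the cradle for one wrist look.

```bash
cat >> h.py <<'E'
O=np.array([.5933,-.1190]); YAW=-.092
def c2w(p):
    c,s=np.cos(YAW),np.sin(YAW); return np.array([O[0]+c*p[0]-s*p[1],O[1]+s*p[0]+c*p[1],p[2]])
def w2c(p):
    c,s=np.cos(YAW),np.sin(YAW); d=np.asarray(p)[:2]-O; return np.array([c*d[0]+s*d[1],-s*d[0]+c*d[1],p[2]])
def go(pc,yaw=None):
    "shift (mm) and turn (deg) in tool axes to cradle point pc, tool down, tool x = -cradle x"
    s=robot.observe(); A=R.from_euler('xyz',s['tool_rot'])
    B=R.from_euler('xyz',[-np.pi/2,0,np.pi+YAW if yaw is None else yaw])
    print('at',w2c(s['tool_pos']).round(4),'shift mm',(A.inv().apply(c2w(pc)-s['tool_pos'])*1e3).round(1),'turn',np.degrees((A.inv()*B).as_rotvec()).round(2),'t',s['time'],'F',s['contact_force'].round(1))
E
python3 -c "
from h import *
go([-.06,0,.237])"
```

```text
at [-0.4223 -0.429   0.2371] shift mm [-487.1    0.6 -279.4] turn [ 0.08 19.98  0.  ] t 0.1 F [-0.3  0.2 -0.1]
```

Call:
{"method": "apply_moves", "body": {"plan": [[-0.05,0,-0.028,0,2,0,1],[-0.1,0,-0.056,0,4,0,1],[-0.15,0,-0.084,0,6,0,1],[-0.2,0,-0.112,0,8,0,1],[-0.25,0,-0.14,0,10,0,1]], "squeeze": 10}}

```text
time: 0.72
tool_pos: [0.3406, -0.3074, 0.2376]
tool_rot: [-1.571, -0.0, -3.061]
contact_force: [-0.3, 0.1, -0.3]
opening: 0.0461
```

```bash
python3 -c "
from h import *
go([-.06,0,.237])"
```

```text
at [-0.2343 -0.2108  0.2376] shift mm [-208.     0.6 -177.7] turn [0.01 9.9  0.01] t 0.725 F [-0.3  0.1 -0.3]
```

Call:
{"method": "apply_moves", "body": {"plan": [[-0.05,0,-0.042,0,2.5,0,1],[-0.1,0,-0.085,0,5,0,1],[-0.15,0,-0.128,0,7.5,0,1],[-0.2,0,-0.17,0,9.9,0,1],[-0.2,0,-0.17,0,9.9,0,1]]}}

```text
time: 1.35
tool_pos: [0.5265, -0.1201, 0.237]
tool_rot: [-1.571, -0.001, 3.055]
contact_force: [0.2, 0.7, -0.2]
opening: 0.0008
```

```bash
python3 - <<'E'
from h import *
go([-.06,0,.237])
s=robot.observe(); im=cams.read_camera('wrist'); cv2.imwrite('pics/w1.png',im); np.save('w1.npy',np.r_[s['tool_pos'],s['tool_rot']])
C=cam('wrist',s)
for n,p in dict(home=(0,0,.048),Lp=(.02,.068,.07),Lt=(.02,.09,.173),blk=(.07,0,.052),cr1=(.105,.095,.012),cr2=(-.15,-.055,.012)).items(): print(n,proj(C,c2w(p)).round(0))
E
```

```text
at [-0.0664 -0.0072  0.237 ] shift mm [-6.4  0.  -7.2] turn [0.04 0.33 0.04] t 1.35 F [ 0.2  0.7 -0.2]
home [311. 120.]
Lp [240.  99.]
Lt [167.  96.]
blk [311.  46.]
cr1 [222.  16.]
cr2 [354. 239.]
```

View pics/w1.png

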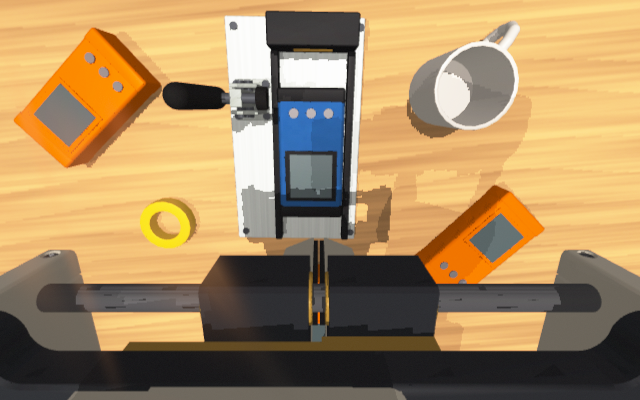

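The wrist view shows the plate with corners at (226,16), (240,238) and (357,238). The tester's top runs from row 89 to about row 206, the block's face edge is near row 45, and the lever grip is at (195,96). The prediction agrees within about 4 px.

```bash
python3 - <<'E'
from h import *
v=np.load('w1.npy'); s=dict(tool_pos=v[:3],tool_rot=v[3:]); C=cam('wrist',s); im=cv2.imread('pics/w1.png')
f=lambda u,z:w2c(ray(C,u,z)).round(4)
print('corners',f((226,16),.012),f((239.5,238),.012),f((357,238),.012))
hsv=cv2.cvtColor(im,cv2.COLOR_BGR2HSV)
m=((hsv[...,0]>100)&(hsv[...,0]<130)&(hsv[...,1]>120)&(hsv[...,2]>60)).astype(np.uint8)*255; m[:,:250]=0;m[:,360:]=0;m[:80]=0;m[230:]=0
b=cv2.boxPoints(cv2.minAreaRect(cv2.findNonZero(m)));print('blue',[f(x,.048) for x in b])
for u in(300,313,326): print(u,im[30:100,u].mean(1).astype(int).tolist(),im[195:245,u].mean(1).astype(int).tolist())
for r in (140,170): print(r,im[r,225:365].mean(1).astype(int).tolist())
print(proj(C,c2w([-.107,0,.048])))
E
```

```text
corners [0.1046 0.0909 0.012 ] [-0.1501  0.0943  0.012 ] [-0.1492 -0.0583  0.012 ]
blue [array([0.0191, 0.0343, 0.048 ]), array([ 0.0194, -0.0335,  0.048 ]), array([-0.094 , -0.0369,  0.048 ]), array([-0.0944,  0.038 ,  0.048 ])]
300 [61, 63, 64, 65, 64, 63, 63, 63, 63, 64, 63, 65, 63, 60, 48, 25, 15, 14, 47, 77, 82, 68, 123, 165, 165, 164, 164, 164, 164, 234, 252, 252, 252, 252, 252, 252, 252, 252, 252, 252, 252, 252, 252, 252, 252, 252, 252, 252, 252, 252, 252, 252, 252, 252, 250, 245, 230, 153, 32, 47, 57, 55, 54, 52, 50, 49, 46, 44, 43, 43] [76, 75, 60, 32, 24, 38, 59, 68, 68, 68, 63, 46, 26, 26, 26, 26, 26, 24, 24, 22, 22, 40, 115, 154, 155, 155, 154, 155, 155, 154, 155, 154, 154, 155, 154, 153, 154, 154, 153, 152, 153, 154, 144, 129, 126, 121, 118, 112, 105, 105]
313 [63, 64, 63, 64, 63, 64, 64, 64, 63, 63, 63, 63, 62, 61, 49, 30, 20, 16, 30, 75, 88, 61, 119, 164, 164, 164, 164, 164, 162, 163, 234, 252, 252, 252, 252, 252, 252, 252, 252, 252, 252, 252, 252, 252, 252, 252, 252, 252, 252, 252, 252, 250, 246, 244, 245, 245, 244, 202, 35, 50, 60, 62, 59, 58, 58, 56, 55, 54, 51, 50]
[... 1449 characters left out ...]
0 [197, 197, 198, 198, 197, 197, 198, 198, 196, 189, 233, 246, 247, 247, 247, 248, 249, 249, 248, 248, 248, 248, 249, 248, 247, 248, 247, 246, 247, 247, 249, 249, 249, 249, 248, 249, 248, 247, 249, 249, 248, 247, 249, 250, 249, 248, 247, 248, 243, 46, 46, 45, 46, 46, 56, 92, 105, 113, 116, 113, 78, 45, 47, 47, 69, 138, 138, 138, 138, 137, 137, 137, 137, 138, 138, 138, 137, 137, 138, 137, 136, 136, 137, 137, 137, 137, 134, 114, 116, 116, 115, 115, 115, 116, 113, 115, 115, 116, 116, 114, 115, 115, 114, 115, 115, 115, 108, 54, 38, 37, 41, 62, 97, 97, 96, 84, 79, 73, 41, 36, 45, 44, 44, 42, 43, 114, 235, 231, 230, 232, 232, 221, 170, 159, 160, 171, 179, 177, 161, 161]
[311.50915852 216.62762365]
```

```bash
sed -i 's/-.1190\]/-.1205]/' h.py; python3 -c "
from h import *
go([-.13,0,.033])"
```

```text
at [-0.0667 -0.0063  0.237 ] shift mm [ 63.1 204.   -6.5] turn [0.04 0.31 0.04] t 1.4 F [0.1 1.  0.1]
```

Call:
{"method": "apply_moves", "body": {"plan": [[0.045,0.02,-0.006,0,0.3,0,1],[0.064,0.07,-0.006,0,0.3,0,1],[0.064,0.13,-0.006,0,0.3,0,1],[0.064,0.175,-0.006,0,0.3,0,1],[0.064,0.195,-0.006,0,0.3,0,1]]}}

```text
time: 2.02
tool_pos: [0.4592, -0.112, 0.0405]
tool_rot: [-1.572, -0.004, 3.045]
contact_force: [0.3, 0.7, 0.2]
opening: 0.0007
```

```bash
python3 -c "
from h import *
go([-.118,0,.033])"
```

```text
at [-0.1343 -0.0038  0.0405] shift mm [-16.3   7.4  -3.9] turn [ 0.05 -0.29  0.25] t 2.025 F [0.3 0.7 0.2]
```

Call:
{"method": "apply_moves", "body": {"plan": [[0,0.007,-0.004,0,0,0,1],[-0.008,0.007,-0.004,0,0,0,1],[-0.014,0.007,-0.004,0,0,0,1],[-0.02,0.007,-0.004,0,0,0,1],[-0.025,0.007,-0.004,0,0,0,1]]}}

```text
time: 2.65
tool_pos: [0.4865, -0.1095, 0.0365]
tool_rot: [-1.571, -0.002, 3.046]
contact_force: [-7.3, 1.2, 6.3]
opening: 0.0004
```

Call:
{"method": "apply_moves", "body": {"plan": [[-0.004,0,0,0,0,0,1],[-0.008,0,0,0,0,0,1],[-0.012,0,0,0,0,0,1],[-0.016,0,0,0,0,0,1],[-0.02,0,0,0,0,0,1]]}}

```text
time: 3.28
tool_pos: [0.5063, -0.1114, 0.0365]
tool_rot: [-1.571, -0.002, 3.046]
contact_force: [-6.6, 0.6, 4.2]
opening: 0.0003
```

```bash
python3 -c "
from h import *
go([-.08,0,.033])
cv2.imwrite('pics/w2.png',cams.read_camera('wrist'))"
```

```text
at [-0.0874  0.0011  0.0365] shift mm [-7.5  3.5  1. ] turn [-0.   -0.18  0.1 ] t 3.275 F [-6.6  0.6  4.2]
```

View pics/w2.png

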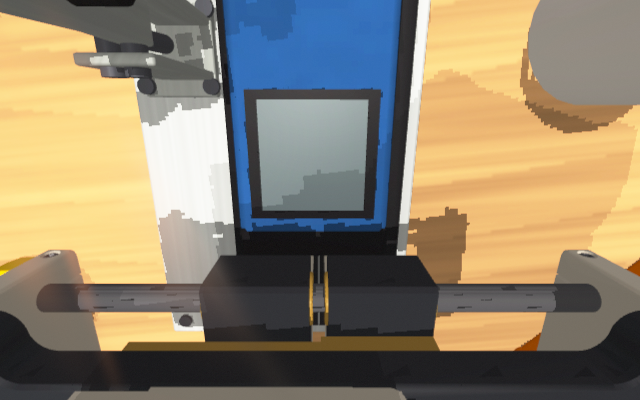

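The fingers meet the middle of the tester's rear end, at about (318,250). About 8 mm remain, so I'll go on gently and watch the force.

Call:
{"method": "apply_moves", "body": {"plan": [[-0.002,0,0,0,0,0,1],[-0.004,0,0,0,0,0,1],[-0.006,0,0,0,0,0,1],[-0.007,0,0,0,0,0,1],[-0.008,0,0,0,0,0,1]]}}

```text
time: 3.95
tool_pos: [0.5117, -0.1119, 0.0362]
tool_rot: [-1.571, -0.007, 3.047]
contact_force: [-17.2, -1.5, 14.3]
opening: 0.0005
```

```bash
python3 - <<'E'
from h import *
go([-.08,0,.037])
t=cams.read_camera('top')[150:250,290:390]; c=cams.read_camera('scene')[165:265,225:385]
cv2.imwrite('pics/m.png',np.vstack([cv2.resize(np.hstack([t,c]),None,fx=3,fy=3,interpolation=cv2.INTER_CUBIC)]))
E
```

```text
at [-0.0821  0.0011  0.0362] shift mm [-2.1 -0.8  1.1] turn [ 0.02 -0.17  0.42] t 3.95 F [-17.2  -1.5  14.3]
```

View pics/m.png

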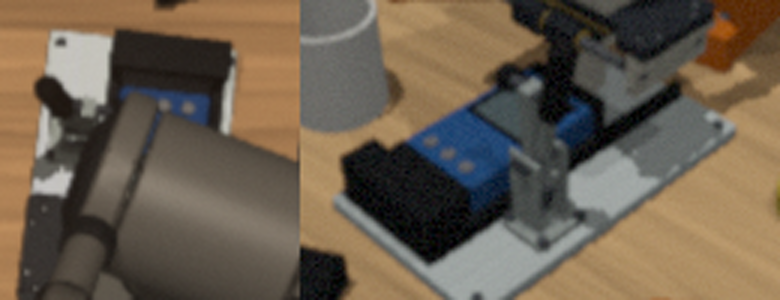

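The top crop shows no white gap left between block and tester, and the force has jumped to 17 N. I'll back off, rise and verify from above.

Call:
{"method": "apply_moves", "body": {"plan": [[0.01,0,0,0,0,0,1],[0.03,0,0,0,0,0,1],[0.03,-0.05,0,0,0,0,1],[0.025,-0.11,0,0,0,0,1],[0,-0.17,0,0,0,0,1]]}}

```text
time: 4.68
tool_pos: [0.5139, -0.1122, 0.206]
tool_rot: [-1.57, 0.002, 3.046]
contact_force: [1.7, -0.2, -0.5]
opening: 0.0002
```

Call:
{"method": "apply_moves", "body": {"plan": [[-0.01,-0.03,0,0,0,0,1],[-0.02,-0.03,0,0,0,0,1],[-0.02,-0.03,0,0,0,0,1],[-0.02,-0.03,0,0,0,0,1],[-0.02,-0.03,0,0,0,0,1]]}}

```text
time: 5.3
tool_pos: [0.5332, -0.114, 0.2324]
tool_rot: [-1.571, -0.002, 3.046]
contact_force: [-0.9, 0.8, 1.3]
opening: 0.0007
```

```bash
python3 - <<'E'
from h import *
go([.02,.045,.237])
s=robot.observe(); im=cams.read_camera('wrist'); C=cam('wrist',s)
cv2.imwrite('pics/w3.png',cv2.resize(im[:260,150:420],None,fx=2.2,fy=2.2))
for u in (300,313,326):
    uu=int(round(proj(C,c2w([.07,0,.052]))[0]))+u-313
    col=im[:,uu].mean(1).astype(int); r=int(proj(C,c2w([.07,0,.052]))[1]); print(uu,r,col[max(r-12,0):r+25].tolist())
print('rear row pred if home',proj(C,c2w([-.07,0,.048])),'front',proj(C,c2w([.07,0,.048])))
h=cv2.cvtColor(im,cv2.COLOR_BGR2HSV)
m=((h[...,0]>100)&(h[...,0]<130)&(h[...,1]>120)&(h[...,2]>60)).astype(np.uint8)*255; m[:,:250]=0;m[:,360:]=0;m[230:]=0
for x in cv2.boxPoints(cv2.minAreaRect(cv2.findNonZero(m))): print(x,w2c(ray(C,x,.048)).round(4))
E
```

```text
at [-0.0604  0.0009  0.2324] shift mm [-80.2  -4.7 -44.4] turn [ 0.03 -0.22  0.11] t 5.3 F [-0.9  0.8  1.3]
305 51 [65, 65, 64, 64, 64, 64, 64, 64, 64, 63, 60, 47, 28, 19, 26, 44, 59, 63, 62, 62, 60, 61, 59, 59, 58, 57, 56, 56, 82, 112, 122, 121, 121, 121, 122, 121, 122]
318 51 [63, 63, 62, 61, 62, 61, 62, 61, 62, 61, 60, 49, 29, 18, 28, 42, 54, 59, 60, 59, 59, 60, 57, 57, 57, 57, 57, 54, 81, 112, 122, 123, 123, 124, 122, 117, 157]
331 51 [62, 62, 61, 62, 61, 62, 62, 61, 62, 62, 60, 48, 30, 18, 27, 44, 53, 59, 58, 58, 57, 57, 57, 56, 56, 57, 56, 54, 79, 109, 122, 122, 122, 122, 123, 123, 145]
rear row pred if home [318.84467227 191.44704322] front [318.37245453  52.22090508]
[281.  67.] [0.0569 0.0368 0.048 ]
[350.  67.] [ 0.0567 -0.031   0.048 ]
[350. 180.] [-0.0572 -0.0341  0.048 ]
[281. 180.] [-0.0569  0.0413  0.048 ]
```

View pics/w3.png

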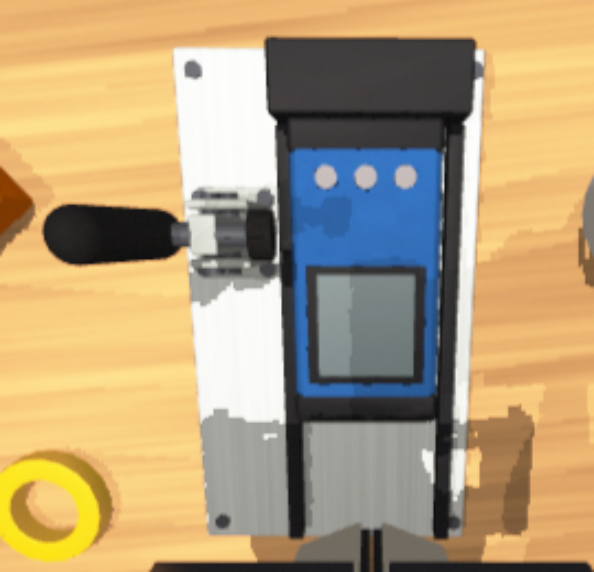

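The wrist view shows the tester hard against the block at crop (365,118): its blue part measures centre x = 0.000 m. The lever is still open at crop (110,234). Now the lever.

```bash
python3 - <<'E'
from h import *
C=cam('wrist',robot.observe())
print('pred tip',proj(C,c2w([.02,.09,.173])),'seen tip centre ~(182,106)',w2c(ray(C,(182,106),.170)).round(4))
go([.02,.035,.235])
E
```

```text
pred tip [177.10959605 107.66000085] seen tip centre ~(182,106) [0.021 0.088 0.17 ]
at [-0.0602  0.0009  0.2327] shift mm [-80.1  -2.5 -34.4] turn [ 0.02 -0.22  0.08] t 5.35 F [ 0.2  0.4 -0.5]
```

Call:
{"method": "apply_moves", "body": {"plan": [[-0.04,-0.003,-0.017,0,0,0,1],[-0.08,-0.003,-0.034,0,0,0,1],[-0.081,0.01,-0.034,0,0,0,1],[-0.081,0.04,-0.034,0,0,0,1],[-0.081,0.068,-0.034,0,0,0,1]]}}

```text
time: 5.98
tool_pos: [0.6163, -0.0883, 0.1637]
tool_rot: [-1.571, -0.002, 3.046]
contact_force: [0.1, 0.2, -0.6]
opening: 0.0001
```

```bash
python3 - <<'E'
from h import *
go([.02,.06,.162])
im=cams.read_camera('scene')[120:265,220:420]
cv2.imwrite('pics/s2.png',cv2.resize(im,None,fx=3,fy=3,interpolation=cv2.INTER_CUBIC))
E
```

```text
at [0.0199 0.0342 0.1637] shift mm [  0.    1.7 -25.8] turn [-0.   -0.22  0.11] t 5.975 F [ 0.1  0.2 -0.6]
```

View pics/s2.png

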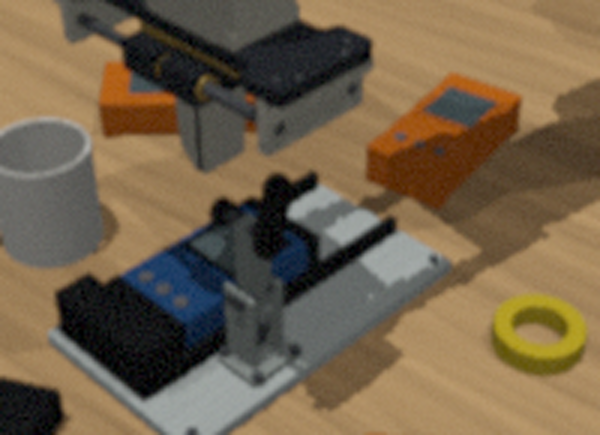

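The gripper's fingertips at crop (215,160) stand clear on the inner (-y) side of the lever grip at crop (275,210). I'll push slowly.

Call:
{"method": "apply_moves", "body": {"plan": [[0,0,-0.006,0,0,0,1],[0,0,-0.012,0,0,0,1],[0,0.001,-0.018,0,0,0,1],[0,0.002,-0.024,0,0,0,1],[0,0.003,-0.03,0,0,0,1]]}}

```text
time: 6.65
tool_pos: [0.6207, -0.0579, 0.1627]
tool_rot: [-1.57, 0.001, 3.046]
contact_force: [-1.2, -6.0, 2.3]
opening: 0.0006
```

```bash
python3 -c "
from h import *
go([.02,.0754,.1623])"
```

```text
at [0.0216 0.0648 0.1627] shift mm [  1.6   0.4 -10.5] turn [-0.04 -0.2  -0.03] t 6.65 F [-1.2 -6.   2.3]
```

Call:
{"method": "apply_moves", "body": {"plan": [[0.001,0.001,-0.01,0,0,0,1],[0.001,0.004,-0.019,0,0,0,1],[0.001,0.008,-0.027,0,0,0,1],[0.001,0.013,-0.034,0,0,0,1],[0.001,0.018,-0.041,0,0,0,1]]}}

```text
time: 7.28
tool_pos: [0.6245, -0.0171, 0.1457]
tool_rot: [-1.57, 0.003, 3.046]
contact_force: [0.3, -1.0, 6.5]
opening: 0.0008
```

```bash
python3 -c "
from h import *
go([.02,.126,.1185])"
```

```text
at [0.0216 0.1058 0.1457] shift mm [  1.7  27.2 -20.2] turn [-0.02 -0.22 -0.18] t 7.275 F [ 0.3 -1.   6.5]
```

Call:
{"method": "apply_moves", "body": {"plan": [[0.001,0.007,-0.0065,0,0,0,1],[0.001,0.014,-0.012,0,0,0,1],[0.001,0.022,-0.017,0,0,0,1],[0.001,0.033,-0.022,0,0,0,1],[0.001,0.043,-0.026,0,0,0,1]]}}

```text
time: 7.9
tool_pos: [0.6244, 0.0091, 0.0999]
tool_rot: [-1.571, -0.002, 3.046]
contact_force: [0.2, -0.2, 1.1]
opening: 0.0006
```

```bash
python3 - <<'E'
from h import *
go([.02,.132,.1017])
im=cams.read_camera('scene')[120:265,220:420]
cv2.imwrite('pics/s3.png',cv2.resize(im,None,fx=3,fy=3,interpolation=cv2.INTER_CUBIC))
E
```

```text
at [0.0191 0.1319 0.0999] shift mm [-0.9 -1.8 -0.1] turn [-0.   -0.21  0.11] t 7.9 F [ 0.2 -0.2  1.1]
```

View pics/s3.png

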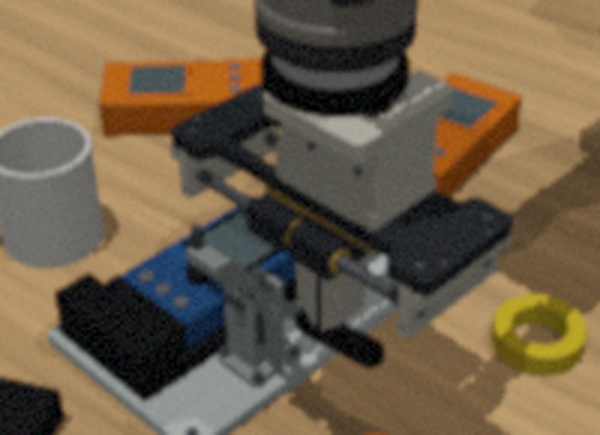

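The bar lies over the tester with its foot at crop (200,255), and the lever grip is down at crop (350,340). I'll press briefly to seat it at its stop, then lift straight up.

Call:
{"method": "apply_moves", "body": {"plan": [[0,0.003,0,0,0,0,1],[0,0.003,0,0,0,0,1],[0,-0.02,0,0,0,0,1],[0,-0.07,0,0,0,0,1],[0,-0.12,0,0,0,0,1]]}}

```text
time: 8.57
tool_pos: [0.6246, 0.0086, 0.222]
tool_rot: [-1.571, -0.002, 3.046]
contact_force: [-0.1, 0.4, 0.1]
opening: 0.0001
```

Call:
{"method": "apply_moves", "body": {"plan": [[0.05,-0.02,0,0,0,0,1],[0.08,-0.02,0.05,0,0,0,1],[0.08,-0.02,0.09,0,0,0,1],[0.08,-0.02,0.09,0,0,0,1],[0.08,-0.02,0.09,0,0,0,1]]}}

```text
time: 9.2
tool_pos: [0.5368, -0.0731, 0.2411]
tool_rot: [-1.571, -0.0, 3.045]
contact_force: [0.8, 0.3, 0.6]
opening: 0.0003
```

```bash
python3 - <<'E'
from h import *
s=robot.observe(); im=cams.read_camera('wrist'); C=cam('wrist',s); print(s['contact_force'].round(1),s['time'])
c,q=np.cos(np.radians(8)),np.sin(np.radians(8))
print('locked tip pred',proj(C,c2w([.02,.068+.105*c,.07+.105*q])).round(1), 'at angle 1.0',proj(C,c2w([.02,.068+.105*np.cos(.361),.07+.105*np.sin(.361)])).round(1))
h=cv2.cvtColor(im,cv2.COLOR_BGR2HSV)
m=((h[...,0]>100)&(h[...,0]<130)&(h[...,1]>120)&(h[...,2]>60)).astype(np.uint8)*255; m[:,:250]=0;m[:,400:]=0;m[240:]=0
for x in cv2.boxPoints(cv2.minAreaRect(cv2.findNonZero(m))): print(x,w2c(ray(C,x,.048)).round(4))
S=cams.read_camera('scene')[140:285,220:420]
CS=cam('scene'); 
for a in (78,25,8): a=np.radians(a); print('scene tip px in crop',(proj(CS,c2w([.02,.068+.105*np.cos(a),.07+.105*np.sin(a)]))-[220,140])*2.2)
cv2.imwrite('pics/f.png',np.hstack([cv2.resize(im[:240,100:400],(399,319)),cv2.resize(S,None,fx=2,fy=2.2,interpolation=cv2.INTER_CUBIC)]))
E
```

```text
[0.8 0.3 0.6] 9.2
locked tip pred [178.3 106.9] at angle 1.0 [173.8 107. ]
[322.  68.] [0.0568 0.0375 0.048 ]
[390.  68.] [ 0.0566 -0.0312  0.048 ]
[390. 178.] [-0.0571 -0.0385  0.048 ]
[322. 178.] [-0.0568  0.0376  0.048 ]
scene tip px in crop [203.14475997  82.55956868]
scene tip px in crop [271.1188004  182.71612454]
scene tip px in crop [278.14916162 215.84359923]
```

View pics/f.png

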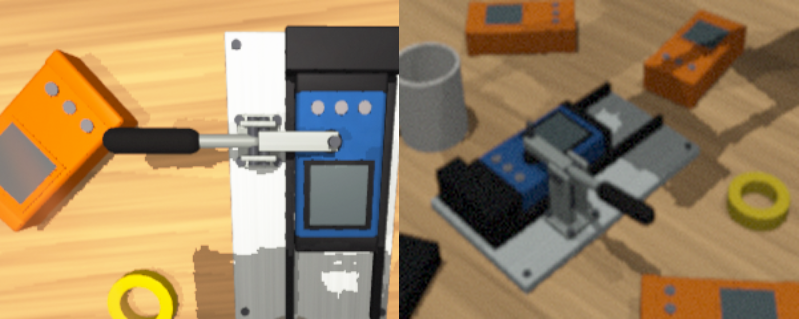

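The lever tip is at wrist pixel 178 and scene crop (650,216). Both match the locked prediction of 8°. The foot is on the tester, whose centre is at x ≈ 0.000. I'm handing in.

```bash
python3 -c "
from cell import robot
print(robot.hand_in(), robot.observe()['contact_force'])"
```

```text
the job is handed in; nothing more can be done
the job is handed in; nothing more can be done
```

The tester is home against the connector block and the clamp is locked on it. I pushed the tester about 37 mm with the closed fingertips, then pushed the lever over along its arc until it snapped down. I handed in at about 9.3 s of the 48 s; no verdict is reported.

**Last checks:**
- **Tester:** its centre measured x ≈ 0.000 m, both before and after clamping. That rests on camera measurements good to about 1–2 mm, so the 3 mm margin is met but not by a wide one.
- **Lever:** its tip matched the predicted locked position (8°) in both the wrist and scene views. The foot is visibly on the tester, but I did not measure its force.
- **Gripper:** it was clear of everything, with contact force around 1 N (noise level).
- **Mug, battery and tape:** the arm never went near the mug, battery pack or tape. They looked unmoved in the views, but I did not measure them.

**Disagreements:**
- **Final push:** the force at the end stop reached about 17 N along the slide, above the advised 3–12 N, with 14 N upward on the fingertips, perhaps from the fingers touching the rails. Nothing was seen to lift.
- **Cradle angle:** the wrist and top views differed by about 0.01 rad and 2–3 mm in y, which made no difference to the job.

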